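Key the filter holder into the tea brewer and lock it

TASK

Get the tea brewer beside the samovar ready: set the black filter holder level on the brewer's collar with its orange lugs resting on the rim beside the notches, then turn it under light pressure until both lugs drop fully home into the two notches. Then swing the red locking arm across the holder until it rests in its catch, and let go. Press gently, and leave the other tea things standing where they are.

Things in the scene. Friction and masses are not known exactly. Their poses are not given: they have to be found in the camera images.
- holder_c (a point): Centre of the loose filter holder, on its axis 31 mm above its underside (half-way up); z up, own x along lugs and grip bar. Steel grip bar on top: 60 mm long (x), 16 mm wide (y), from 26 to 62 mm above the underside. 0.2 to 0.45 kg. Works either way round (half turn).
- holder: The filter holder, origin under its centre: black round plug 88 mm across, 28 mm high, lowest 8 mm tapered in to 80 mm. Two orange lugs opposite each other along its +x and -x, 16 mm wide, reaching 60 mm from the axis, underside 14 mm and top 24 mm above the holder's underside. Stands on the table, grip bar up.
- mouth (a point): Centre of the brewer's mouth at rim height (110 mm above the table); z up, notches along its +x and -x. With the lugs beside the notches the holder hangs in the bore, lugs on the rim (holder_c 17 mm above this point), and can be turned; with the lugs over the notches it drops 12 mm (holder_c 5 mm above this point).
- brewer: Fixed tea brewer, origin under its centre, same axes as mouth: steel body 160 x 160 x 80 mm, on it an aluminium collar 30 mm high: bore 92 mm, outside 132 mm across, closed floor 30 mm below the rim, two notches through the wall at +x and -x, 19 mm wide, black floor 12 mm below the rim. Dark steel catch bracket at x 60 to 68, y -23 to -47 mm, up to 136 mm above the table.
- latch (a joint): Red locking arm, swings level about latch_hinge: 0 widest open, 1.3 its end stop in the catch. In the frame of mouth it points from the hinge in direction (value - 1.3) rad, counter-clockwise from +x seen from above. Stays where left; about 1 N at the knob moves it. Above 0.6 it is in the way of setting and turning the holder; 0.3 to 0.5 is clear.
- latch_hinge (a point): Point on the arm's upright swing axis, at x -70, y -36, z +6 mm in the frame of mouth, at the height of the arm's underside. Arm: 165 mm long, 12 mm wide, 8 mm thick, underside 6 mm above the rim, so it closes only over a holder that is fully down.
- latch_knob (a point): Middle of the gripping part of the upright round black knob on the arm's end, 155 mm from the swing axis, 144 mm above the table. Knob 18 mm in diameter, its top 20 mm above this point, the arm's top face 20 mm below it.
- sugar_bowl: Bystander, loose: blue ceramic bowl, 90 mm across, 55 mm high; origin under its centre.
- amber_cup: Bystander, loose: amber glass in a steel holder, 72 mm across, 88 mm high, handle to its +y reaching 58 mm; origin under its centre.
- teapot: Bystander, loose: white ceramic teapot, 124 mm across, 112 mm high, spout to its +y (104 mm), handle to -y (93 mm), on the orange trivet at the far side; origin under its centre.
- jam_jar: Bystander, loose: amber jar with red cap, 76 mm across, 80 mm high; origin under its centre.
- water_bottle: Bystander, loose: tall green bottle, 68 mm across, 250 mm high; origin under its centre.
- mug: Bystander, loose: white mug, 76 mm across, 85 mm high, handle at +y; origin under its centre.
- trivet: Fixed: orange silicone trivet, round, 130 mm across, 8 mm thick; origin under its centre. Not listed, fixed and out of the way: a steel samovar 395 mm high, 220 mm across, in the far left corner (about 0.9 m from the robot), and two tea tins up to 150 mm high towards the far right corner.
- biscuit_tin: Fixed: red tin, 190 (x) x 130 (y) x 60 mm; origin under its centre.
Not all that is in view belongs to the job. What is shaped like the holder but green or purple is not meant.

How it is judged:
By the outcome, as a careful person would: the job done as asked, in the order asked, and still so for the second after the job is handed in, with the robot touching nothing.
It also fails if it takes over 72 s, if anything falls off the work surface, if the arm or the gripper's body presses on something with over 40 N, if the wrist force passes 120 N, or if a joint passes its speed limit or range.

ROBOT

A 6-joint arm with a two-finger parallel gripper is mounted at the origin on the work surface. World frame = base frame: x ahead of the robot, y to its left, z up, the work surface at z = 0. Lengths are in mm, angles in rad, forces in N, time in s.
With the tool pointing down it reaches from about 350 to 975 mm from the base axis. Payload 7.1 kg.
Tool frame: the origin (TCP) lies at the very end of the fingers, on their centre line; the grasp point (between the pads) lies 19 mm behind it (ctrl.tcp_to_grasp is the distance from the TCP to the grasp point, in mm); z points along the fingers, x is the direction in which the jaws open and shut, and the axes are right-handed (so a half turn about z gives the same grasp; the last joint's range is limited). The gripper opens to 88 mm and grips with 3 to 60 N. Pads are 20 mm wide; open, the fingers measure 115 mm over their backs; the gripper's body (75 mm by 178 mm) begins 61 mm behind the grasp point.
Start: joints at [1.306, 0.423, 1.63, -0, 1.089, -0.019], TCP at [152.051, 606.206, 222.675] pointing down, gripper open.
Joint ranges: [-3, 3], [-0.9, 2.11], [0.09, 2.58], [-1.31, 4.45], [0.11, 2.69], [-2.54, 2.54]. Speed limits (rad/s): [2.39, 2.39, 3.01, 3.14, 3.14, 3.14].

INTERFACE

Orientations are given as a rotation vector (axis times angle).
In Python, from workcell import get_obs, viewer, ctrl, masks_of gives the robot as it stands. The module is installed in compiled form; this text tells all that it offers.
- The arm moves only by the shell command python3 -m inch 'ROWS'. ROWS is JSON, a list of rows, each an object of numbers: "tx", "ty", "tz": the shift along the tool's x, y, z in cm; "ax", "ay", "az": the turn, a rotation vector about the tool's x, y, z in degrees; "jaw": the opening, from 0 (shut) to 1 (fully open). In form: [{"tx": .., "ty": .., "tz": .., "ax": .., "ay": .., "az": .., "jaw": ..}, ...]. A call has 1 to 12 rows; each row shifts and turns the commanded pose from where the row before left it, along the tool's axes as they then stand; what a row does not reach is not made up. A row lasts 1/8 s, in which the tool goes at most 62.5 mm and 10.7 degrees, less where a joint would pass 70% of its speed; a pose out of reach is approached as far as the arm can. A call is refused whole if a number of a shift passes 6.25 or a number of a turn 10.7, either way. A call with a gripper value outside its range is refused whole. The fingers move at their own pace and stop on an object; the grip force is fixed at half the most. Time passes only in rows, so rows that do not move let the fingers close. It gives the time, the measured TCP pose, the force and the opening at its end, in the units of the state.
- get_obs(): the state, without advancing time (a new reading comes with each control period).
- viewer.get_image(name): name is "scene" or "top" or "wrist"; returns (picture, depth): 384x512x3 uint8, red, green, blue; 384x512 float32, mm along the optical axis (not along the pixel's ray), 0 where there is no reading.
- viewer.get_calibration(name): a dict with "fx", "fy", "cx", "cy" (pixels), "rvec" (rotation vector, rad) and "tvec" (3), from world to camera coordinates, as OpenCV has them. Camera axes: x right, y down, z forward; pixel columns grow to the right and rows downward; lengths in mm; the calibration is good to about 2 mm. A picture is of the moment at which its call begins: read the wrist's pose just before it. get_calibration takes no time and is no camera call; for the wrist camera it gives the pose at the moment of the call.
- ctrl.close_job(): hands the job in, once; it reports no verdict.
Trained networks look in the newest picture that a camera, given by its name, has taken for a name from the list of things; names that differ only in an ending like _2 or _b are one class to them, and where a whole thing is asked for, a point or a joint stands for the part that bears it (a point fixed in the world has none). Each returns a list of dicts, best first, with "score" (0 to 1); they miss things now and then, are a little off and sometimes report something else, mostly with a low value. They report only what shows in the picture. A call takes as long as a camera call. They do not tell look-alikes from the thing itself.
- masks_of(camera, thing): "pixels" (384x512 bool, what is visible of it) and "location" ([column, row] in pixels, amid what is visible of it).
The state is a dict: "t": time; "qpos": joint angles; "qvel": joint speeds; "joint_torque": joint torques, N m; "ee_pos": TCP position; "orientation": TCP orientation; "ft_force": force on the tool from outside, world axes, zero at the start; "moment": the same for the moment, N m; "width": finger opening in mm.
Only numpy, scipy, OpenCV 4.12 (cv2) and the standard library are available. Lean on these libraries where they do the work, as an engineer would, in place of code of your own. Each camera call takes 0.05 s, during which the arm holds its last target. There are 200 camera calls.

## Working session

There is one attempt and no reset: what is moved stays moved. The work goes in short steps, Python scripts to look and compute and a shell command to move; the robot and the scene stay as the last step left them, time stands still between calls to the robot, and variables do not carry over. Pictures are saved under pics/ and viewed, about 8 in all and at most 12, crops included, and the job is handed in when it is done.

```bash
mkdir -p pics; cat > h.py <<'E'
import numpy as np, cv2
from scipy.spatial.transform import Rotation as R
from workcell import get_obs, viewer, ctrl, masks_of
def cloud(name):
    c=viewer.get_calibration(name); im,d=viewer.get_image(name)
    v,u=np.mgrid[0:384,0:512]
    P=np.stack([(u-c['cx'])/c['fx']*d,(v-c['cy'])/c['fy']*d,d],-1)
    Rm=R.from_rotvec(np.ravel(c['rvec'])).as_matrix()
    W=(P-np.ravel(c['tvec']))@Rm
    W[d<=0]=np.nan
    return im,W
def save(n,im,crop=None,s=1):
    if crop: im=im[crop[1]:crop[3],crop[0]:crop[2]]
    im=cv2.resize(im,None,fx=s,fy=s,interpolation=cv2.INTER_CUBIC)
    cv2.imwrite('pics/'+n,im[...,::-1])
E
python3 - <<'E'
from h import *
out=[]
for n in ['scene','top']:
    im,W=cloud(n); out.append(im)
    for th in ['holder','brewer','latch','latch_knob']:
        for r in masks_of(n,th)[:4]:
            p=W[r['pixels']]; print(n,th,round(r['score'],2),np.round(r['location']),np.round(np.nanmedian(p,0)),np.round(np.nanmax(p[:,2]) if len(p) else 0))
    np.save(n+'.npy',W); np.save(n+'im.npy',im)
save('a.png',np.vstack(out),s=0.78)
E
```

```text
scene holder 0.96 [199. 203.] [ 341. -115.   28.] 65.0
scene holder 0.84 [ 86. 240.] [ 341. -485.   28.] 66.0
scene holder 0.74 [232. 217.] [491. -72.  28.] 64.0
scene holder 0.58 [186. 227.] [ 465. -219.   28.] 65.0
scene brewer 0.76 [304. 191.] [531. 153.  78.] 165.0
scene latch 0.77 [301. 181.] [557. 129. 124.] 165.0
scene latch_knob 0.77 [300. 185.] [573. 128. 124.] 165.0
scene latch_knob 0.45 [188. 228.] [ 465. -220.   28.] 65.0
top holder 0.95 [401. 263.] [ 319. -477.   29.] 70.0
top holder 0.84 [280. 215.] [472. -63.  29.] 72.0
top holder 0.72 [291. 260.] [ 323. -107.   29.] 70.0
top holder 0.57 [321. 226.] [ 445. -212.   29.] 70.0
top brewer 0.75 [199. 210.] [488. 188.  83.] 172.0
top latch 0.74 [215. 198.] [527. 130. 125.] 172.0
top latch 0.54 [226. 130.] [745. 106.  85.] 129.0
top latch 0.29 [323. 224.] [ 445. -212.   29.] 70.0
top latch_knob 0.56 [219. 196.] [533. 130. 124.] 172.0
```

View pics/a.png

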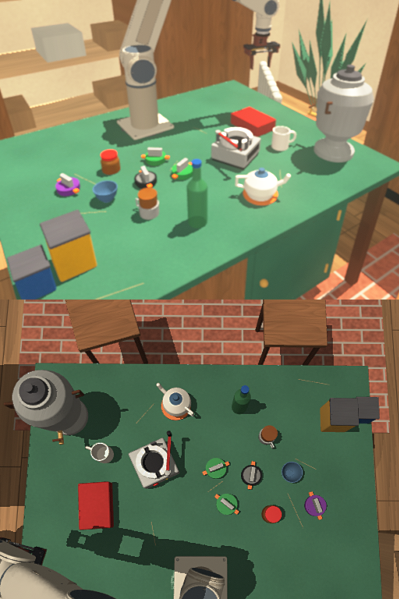

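```bash
python3 - <<'E'
from h import *
im=np.load('sceneim.npy'); t=np.load('topim.npy')
a=cv2.resize(im[150:290,60:360],(800,373),interpolation=2); b=cv2.resize(t[170:290,170:430],(800,369)[:2],interpolation=2)
save('b.png',cv2.resize(np.vstack([a,b]),(640,594)))
E
```

```text
(no output)
```

View pics/b.png

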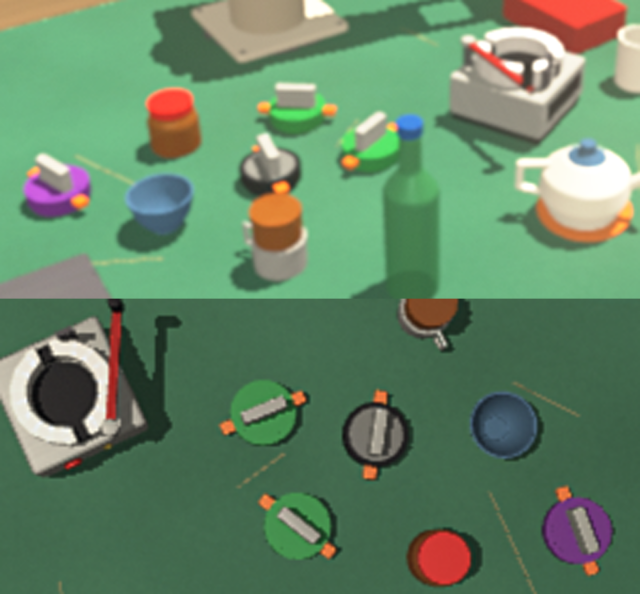

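```bash
cat > m.py <<'E'
from h import *
def hsv(im): return cv2.cvtColor(im,cv2.COLOR_RGB2HSV)
def holder(im,W,c0):
    H=hsv(im); near=np.hypot(W[...,0]-c0[0],W[...,1]-c0[1])<75
    o=near&(H[...,0]<18)&(H[...,1]>130)&(H[...,2]>120)&(W[...,2]<40)&(W[...,2]>10)
    b=near&(W[...,2]>55)&(W[...,2]<80)
    P=W[o]; L=None
    if len(P)>5:
        _,lab,L=cv2.kmeans(P[:,:2].astype(np.float32),2,None,(3,50,.1),5,cv2.KMEANS_PP_CENTERS)
        d=L[0]-L[1]; print('lugs',L.round().tolist(),'mid',L.mean(0).round(1),'dist',np.linalg.norm(d).round(),'ang',np.degrees(np.arctan2(d[1],d[0])).round(1)%180,'z',np.median(P[:,2]).round(1))
    if b.sum()>5:
        r=cv2.minAreaRect(W[b][:,:2].astype(np.float32)); d=W[b][:,:2]-W[b][:,:2].mean(0); e=np.linalg.svd(d,full_matrices=0)[2][0]
        print('bar',np.round(r[0],1),np.round(r[1]),'ang',np.degrees(np.arctan2(e[1],e[0])).round(1)%180,'z',np.median(W[b][:,2]).round(1))
def brewer(im,W,c0):
    near=np.hypot(W[...,0]-c0[0],W[...,1]-c0[1])<140
    H=hsv(im)
    ring=near&(abs(W[...,2]-110)<5)&(H[...,1]<90)
    P=W[ring][:,:2]; 
    from scipy.optimize import least_squares
    # outside radius 66, bore 46: points in annulus
    f=lambda c:(lambda r:np.maximum(r-66,0)+np.maximum(46-r,0))(np.hypot(*(P-c).T))
    s=least_squares(f,c0,loss='soft_l1',f_scale=2,diff_step=1e-3); c=s.x
    print('mouth',c.round(1),len(P),'cost',round(s.cost,1),'z',np.median(W[ring][:,2]).round(1))
    d=W[...,:2]-c; r=np.hypot(d[...,0],d[...,1]); a=np.degrees(np.arctan2(d[...,1],d[...,0]))
    k=near&(r>49)&(r<63)&(W[...,2]>90)&(W[...,2]<104)
    A=a[k]; m=np.degrees(np.angle(np.exp(2j*np.radians(A)).mean()))/2; print('notch pts',len(A),'ang',round(m,1))
    body=near&(abs(W[...,2]-80)<5)
    print('body',cv2.minAreaRect(W[body][:,:2].astype(np.float32)))
    red=(near|(r<250))&((H[...,0]<8)|(H[...,0]>172))&(H[...,1]>140)&(H[...,2]>90)&(W[...,2]>108)&(W[...,2]<140)
    Q=W[red][:,:2]
    if len(Q)>5:
        e=np.linalg.svd(Q-Q.mean(0),full_matrices=0)[2][0]; e*=np.sign(e[0]) 
        print('arm ang',np.degrees(np.arctan2(e[1],e[0])).round(1),'mid',Q.mean(0).round(),'z',np.median(W[red][:,2]).round(1),'ext',np.round([((Q-Q.mean(0))@e).min(),((Q-Q.mean(0))@e).max()]))
    kn=(r<200)&(W[...,2]>148)&(W[...,2]<180)
    if kn.sum(): print('knob',np.nanmedian(W[kn],0).round(1),kn.sum())
E
python3 - <<'E'
from m import *
for n in ['scene','top']:
    im,W=np.load(n+'im.npy'),np.load(n+'.npy'); print(n); holder(im,W,(455,-215)); brewer(im,W,(510,180))
    for th in ['amber_cup','jam_jar','sugar_bowl','water_bottle']:pass
    H=W[...,2]; t=W[(abs(H)<15)]; print('table z',np.median(t[:,2]).round(1))
E
```

```text
scene
lugs [[495.0, -220.0], [394.0, -211.0]] mid [ 444.7 -215.5] dist 102.0 ang 174.6 z 22.1
bar [ 448.5 -212.9] [16. 64.] ang 170.7 z 61.4
mouth [496.1 197.2] 279 cost 680.1 z 108.9
notch pts 98 ang -26.2
body ((494.7762756347656, 196.44625854492188), (160.83021545410156, 165.47776794433594), 25.585359573364258)
arm ang -2.5 mid [529. 129.] z 122.5 ext [-73.  81.]
knob [603.4 125.4 159.4] 41
table z -0.4
top
lugs [[396.0, -206.0], [498.0, -221.0]] mid [ 446.9 -213.7] dist 103.0 ang 171.6 z 23.5
bar [ 446.5 -214.3] [15. 59.] ang 171.0 z 61.4
mouth [492. 196.] 540 cost 188.7 z 109.9
notch pts 67 ang 24.1
body ((490.66278076171875, 195.65640258789062), (160.3525390625, 159.34677124023438), 25.79115867614746)
arm ang -1.8 mid [524. 130.] z 123.8 ext [-69.  65.]
knob [596.7 127.  164.7] 32
table z 0.1
```

```bash
cat > g.py <<'E'
from h import *
import sys
def plan(x,y,z,yaw):
    "target TCP, tool down, tool x at world yaw deg (mod 180)"
    o=get_obs(); Rm=R.from_rotvec(o['orientation']).as_matrix()
    cy=np.degrees(np.arctan2(Rm[1,0],Rm[0,0])); d=(yaw-cy+90)%180-90
    T=R.from_euler('z',cy+d,degrees=True).as_matrix()@np.diag([1,-1,-1])
    turn=np.degrees((R.from_matrix(Rm).inv()*R.from_matrix(T)).as_rotvec())
    dp=np.array([x,y,z])-o['ee_pos']
    print('t',round(o['t'],2),'pos',np.round(o['ee_pos'],1),'yaw',cy.round(1),'tilt',np.degrees(np.arccos(-Rm[2,2])).round(2),'F',np.round(o['ft_force'],1),'w',round(o['width'],1),'q6',round(o['qpos'][5],2))
    print(' turn',turn.round(2),'shift before turn(cm)',(Rm.T@dp/10).round(2),'after turn',(T.T@dp/10).round(2))
if __name__=='__main__': plan(*map(float,sys.argv[1:5]))
E
python3 g.py 600 127 230 88
python3 - <<'E'
from m import *
W=np.load('top.npy'); H=W[...,2]
for n,(u,v) in dict(bottle=(310,129),cup=(345,174),pot=(226,130),mug=(128,195)).items():
    p=W[v-25:v+25,u-25:u+25].reshape(-1,3); p=p[p[:,2]>30]; print(n,np.median(p,0).round(),p[:,2].max().round())
E
```

```text
t 0.5 pos [152.1 606.2 222.6] yaw 75.9 tilt 0.0 F [-0.5 -0.6 -1. ] w 87.6 q6 -0.02
 turn [  0.     0.   -12.08] shift before turn(cm) [-35.58  55.11  -0.73] after turn [-46.33  46.44  -0.74]
bottle [ 735. -160.  163.] 258.0
cup [ 609. -280.   86.] 100.0
pot [745. 105.  86.] 129.0
mug [537. 424.  69.] 91.0
```

```bash
python3 -m inch '[{"az":-6.04,"jaw":0.5},{"az":-6.04,"jaw":0.5},{"tx":-4.2,"ty":4.2,"jaw":0.5},{"tx":-4.2,"ty":4.2,"jaw":0.5},{"tx":-4.2,"ty":4.2,"jaw":0.5},{"tx":-4.2,"ty":4.2,"jaw":0.5},{"tx":-4.2,"ty":4.2,"jaw":0.5},{"tx":-4.2,"ty":4.2,"jaw":0.5},{"tx":-4.2,"ty":4.2,"jaw":0.5},{"tx":-4.2,"ty":4.2,"jaw":0.5},{"tx":-4.2,"ty":4.2,"jaw":0.5},{"tx":-4.2,"ty":4.2,"jaw":0.5}]'; python3 g.py 600 127 230 88
python3 - <<'E'
from m import *
im,W=cloud('wrist'); brewer(im,W,(492,196)); save('c.png',im)
E
```

```text
t 0.5 pos [152.1 606.2 222.6] yaw 75.9 tilt 0.0 F [-0.5 -0.6 -1. ] w 87.6 q6 -0.02
 turn [  0.     0.   -12.08] shift before turn(cm) [-35.58  55.11  -0.73] after turn [-46.33  46.44  -0.74]
mouth [492. 196.] 0 cost 0.0 z nan
notch pts 0 ang nan
body ((0.0, 0.0), (0.0, 0.0), 0.0)$[0]: bad value
  return _methods._mean(a, axis=axis, dtype=dtype,
  ret = ret.dtype.type(ret / rcount)
m.py:26: RuntimeWarning: Mean of empty slice.
  A=a[k]; m=np.degrees(np.angle(np.exp(2j*np.radians(A)).mean()))/2; print('notch pts',len(A),'ang',round(m,1))
```

View pics/c.png

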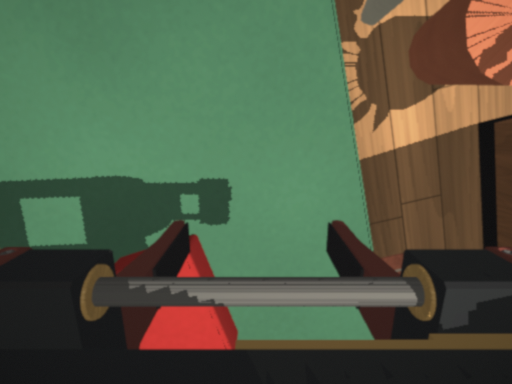

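The call was refused because every key is needed in each row. The wrist view shows only the table and the biscuit tin (190,300), since the arm has not moved.

```bash
python3 -m inch '[{"tx":0,"ty":0,"tz":0,"ax":0,"ay":0,"az":-6.04,"jaw":0.5},{"tx":0,"ty":0,"tz":0,"ax":0,"ay":0,"az":-6.04,"jaw":0.5},{"tx":-4.2,"ty":4.2,"tz":0,"ax":0,"ay":0,"az":0,"jaw":0.5},{"tx":-4.2,"ty":4.2,"tz":0,"ax":0,"ay":0,"az":0,"jaw":0.5},{"tx":-4.2,"ty":4.2,"tz":0,"ax":0,"ay":0,"az":0,"jaw":0.5},{"tx":-4.2,"ty":4.2,"tz":0,"ax":0,"ay":0,"az":0,"jaw":0.5},{"tx":-4.2,"ty":4.2,"tz":0,"ax":0,"ay":0,"az":0,"jaw":0.5},{"tx":-4.2,"ty":4.2,"tz":0,"ax":0,"ay":0,"az":0,"jaw":0.5},{"tx":-4.2,"ty":4.2,"tz":0,"ax":0,"ay":0,"az":0,"jaw":0.5},{"tx":-4.2,"ty":4.2,"tz":0,"ax":0,"ay":0,"az":0,"jaw":0.5},{"tx":-4.2,"ty":4.2,"tz":0,"ax":0,"ay":0,"az":0,"jaw":0.5},{"tx":0,"ty":0,"tz":0,"ax":0,"ay":0,"az":0,"jaw":0.5}]' && python3 g.py 600 127 180 88
```

```text
t: 2.05
ee_pos: [519.0, 212.5, 222.8]
orientation: [2.265, 2.176, 0.001]
ft_force: [-1.0, -0.7, -0.4]
width: 44.1
t 2.05 pos [519.  212.5 222.8] yaw 87.7 tilt 0.07 F [-1.  -0.7 -0.4] w 44.1 q6 -1.16
 turn [ 0.07 -0.   -0.29] shift before turn(cm) [-8.22  8.43  4.29] after turn [-8.27  8.39  4.28]
```

```bash
python3 -m inch '[{"tx":-4.1,"ty":4.2,"tz":1.5,"ax":0,"ay":0,"az":0,"jaw":0.5},{"tx":-4.1,"ty":4.2,"tz":1.5,"ax":0,"ay":0,"az":0,"jaw":0.5},{"tx":0,"ty":0,"tz":0,"ax":0,"ay":0,"az":0,"jaw":0.5}]' && python3 g.py 600 127 140 88
python3 - <<'E'
from m import *
im,W=cloud('wrist'); brewer(im,W,(492,196)); save('d.png',im)
E
```

```text
t: 2.42
ee_pos: [598.5, 128.8, 191.3]
orientation: [-2.263, -2.179, 0.002]
ft_force: [-0.5, 0.3, -0.0]
width: 44.0
t 2.42 pos [598.5 128.8 191.3] yaw 87.8 tilt 0.08 F [-0.5  0.3 -0. ] w 44.0 q6 -1.34
 turn [-0.08  0.03 -0.17] shift before turn(cm) [-0.17  0.16  5.13] after turn [-0.17  0.15  5.13]
mouth [494.1 198.1] 9185 cost 1784.9 z 109.6
notch pts 791 ang 24.1
body ((492.227294921875, 198.04420471191406), (158.8272705078125, 158.4988555908203), 25.741334915161133)
arm ang -2.3 mid [512. 133.] z 123.5 ext [-58.  63.]
knob [597.  129.4 163.2] 530
```

View pics/d.png

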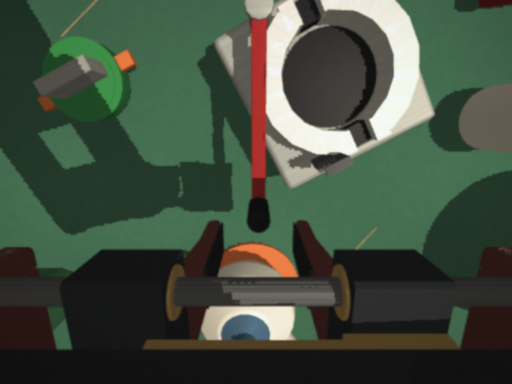

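Wrist view: the knob (258,215) lies midway between the fingers, arm closed over the collar's edge. The next step is to lower around it and swing the arm open.

```bash
python3 -m inch '[{"tx":0,"ty":0,"tz":2.5,"ax":0,"ay":0,"az":0,"jaw":0.5},{"tx":0,"ty":0,"tz":2.5,"ax":0,"ay":0,"az":0,"jaw":0.5},{"tx":-1.2,"ty":0,"tz":0,"ax":0,"ay":0,"az":0,"jaw":0.5},{"tx":-1,"ty":-0.1,"tz":0,"ax":0,"ay":0,"az":0,"jaw":0.5},{"tx":-1,"ty":-0.15,"tz":0,"ax":0,"ay":0,"az":0,"jaw":0.5},{"tx":-1,"ty":-0.2,"tz":0,"ax":0,"ay":0,"az":0,"jaw":0.5},{"tx":-1,"ty":-0.3,"tz":0,"ax":0,"ay":0,"az":0,"jaw":0.5},{"tx":-1,"ty":-0.35,"tz":0,"ax":0,"ay":0,"az":0,"jaw":0.5},{"tx":-0.8,"ty":-0.35,"tz":0,"ax":0,"ay":0,"az":0,"jaw":0.5},{"tx":-0.7,"ty":-0.35,"tz":0,"ax":0,"ay":0,"az":0,"jaw":0.5},{"tx":-0.5,"ty":-0.2,"tz":0,"ax":0,"ay":0,"az":0,"jaw":0.5},{"tx":0,"ty":0,"tz":0,"ax":0,"ay":0,"az":0,"jaw":0.5}]' && python3 g.py 581 60 200 88
```

```text
t: 3.98
ee_pos: [574.5, 48.7, 142.6]
orientation: [-2.26, -2.182, 0.001]
ft_force: [-0.7, 0.9, 0.5]
width: 43.8
t 3.98 pos [574.5  48.7 142.6] yaw 88.0 tilt 0.03 F [-0.7  0.9  0.5] w 43.8 q6 -1.47
 turn [-0.03  0.01 -0.02] shift before turn(cm) [ 1.15  0.6  -5.74] after turn [ 1.15  0.61 -5.74]
```

```bash
python3 -m inch '[{"tx":0.9,"ty":0,"tz":0,"ax":0,"ay":0,"az":0,"jaw":0.5},{"tx":0,"ty":0,"tz":-4,"ax":0,"ay":0,"az":0,"jaw":0.5},{"tx":0,"ty":0,"tz":-4,"ax":0,"ay":0,"az":0,"jaw":0.6},{"tx":0,"ty":0,"tz":0,"ax":0,"ay":0,"az":0,"jaw":0.8}]'; python3 g.py 446.5 -214 180 81
python3 - <<'E'
from m import *
im,W=cloud('wrist'); brewer(im,W,(492,197))
im,W=cloud('top'); brewer(im,W,(492,197))
E
```

```text
t: 4.47
ee_pos: [577.3, 59.1, 225.9]
orientation: [2.256, 2.18, 0.008]
ft_force: [-0.4, -0.2, 0.7]
width: 59.3
t 4.47 pos [577.3  59.1 225.9] yaw 88.0 tilt 0.36 F [-0.4 -0.2  0.7] w 59.3 q6 -1.46
 turn [ 0.36 -0.07  7.04] shift before turn(cm) [-27.74 -12.17   4.5 ] after turn [-29.02  -8.65   4.59]
mouth [493.5 197.9] 8159 cost 2419.4 z 109.6
notch pts 512 ang 24.7
body ((492.05999755859375, 197.6485595703125), (159.10325622558594, 158.99447631835938), 25.536645889282227)
arm ang -28.6 mid [510. 100.] z 123.5 ext [-65.  73.]
knob [578.5  61.5 163.2] 389
mouth [492.1 196.2] 373 cost 109.9 z 109.8
notch pts 52 ang 23.0
body ((486.3440246582031, 205.16976928710938), (159.02249145507812, 138.94879150390625), 25.816368103027344)
```

```bash
python3 -m inch '[{"tx":0,"ty":0,"tz":0,"ax":0,"ay":0,"az":7.04,"jaw":0.8},{"tx":-4.84,"ty":-1.44,"tz":0.75,"ax":0,"ay":0,"az":0,"jaw":0.8},{"tx":-4.84,"ty":-1.44,"tz":0.75,"ax":0,"ay":0,"az":0,"jaw":0.8},{"tx":-4.84,"ty":-1.44,"tz":0.75,"ax":0,"ay":0,"az":0,"jaw":0.8},{"tx":-4.84,"ty":-1.44,"tz":0.75,"ax":0,"ay":0,"az":0,"jaw":0.8},{"tx":-4.84,"ty":-1.44,"tz":0.75,"ax":0,"ay":0,"az":0,"jaw":0.8},{"tx":-4.84,"ty":-1.44,"tz":0.75,"ax":0,"ay":0,"az":0,"jaw":0.8},{"tx":0,"ty":0,"tz":0,"ax":0,"ay":0,"az":0,"jaw":0.8},{"tx":0,"ty":0,"tz":0,"ax":0,"ay":0,"az":0,"jaw":0.8}]'
python3 - <<'E'
from m import *
im,W=cloud('wrist'); holder(im,W,(446,-214)); save('e.png',im)
E
python3 g.py 446.5 -214 34 81
```

```text
t: 5.7
ee_pos: [443.8, -214.5, 176.8]
orientation: [-2.389, -2.037, 0.001]
ft_force: [1.2, 0.8, -0.2]
width: 70.2
lugs [[397.0, -204.0], [498.0, -220.0]] mid [ 447.5 -212.3] dist 103.0 ang 170.9 z 23.5
bar [ 447.1 -212.4] [16. 59.] ang 171.8 z 61.3
t 5.75 pos [ 444.2 -214.2  177.1] yaw 81.0 tilt 0.07 F [-0.3 -0.9 -0.5] w 70.3 q6 -1.89
 turn [-0.06 -0.04 -0.02] shift before turn(cm) [ 0.05  0.24 14.31] after turn [ 0.06  0.22 14.31]
```

View pics/e.png

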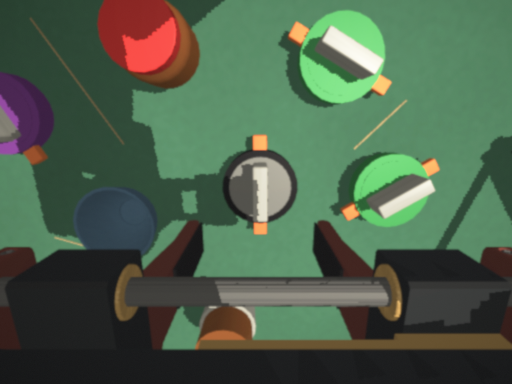

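Candidates in this view: black holder (260,185), green (343,57) and (392,190), purple (15,115). I choose the black one with orange lugs; it sits midway between the fingers with the bar across the jaws.

```bash
python3 -m inch '[{"tx":0.19,"ty":0.25,"tz":2.8,"ax":0,"ay":0,"az":0,"jaw":0.8},{"tx":0,"ty":0,"tz":4,"ax":0,"ay":0,"az":0,"jaw":0.8},{"tx":0,"ty":0,"tz":4,"ax":0,"ay":0,"az":0,"jaw":0.8},{"tx":0,"ty":0,"tz":2.5,"ax":0,"ay":0,"az":0,"jaw":0.8},{"tx":0,"ty":0,"tz":1,"ax":0,"ay":0,"az":0,"jaw":0.6},{"tx":0,"ty":0,"tz":0,"ax":0,"ay":0,"az":0,"jaw":0},{"tx":0,"ty":0,"tz":0,"ax":0,"ay":0,"az":0,"jaw":0},{"tx":0,"ty":0,"tz":0,"ax":0,"ay":0,"az":0,"jaw":0},{"tx":0,"ty":0,"tz":0,"ax":0,"ay":0,"az":0,"jaw":0},{"tx":0,"ty":0,"tz":0,"ax":0,"ay":0,"az":0,"jaw":0},{"tx":0,"ty":0,"tz":0,"ax":0,"ay":0,"az":0,"jaw":0}]'; python3 g.py 447 -213 200 81
```

```text
t: 7.12
ee_pos: [447.2, -213.7, 35.1]
orientation: [2.39, 2.039, 0.001]
ft_force: [0.0, 1.6, 6.1]
width: 16.0
t 7.12 pos [ 447.2 -213.7   35.1] yaw 80.9 tilt 0.03 F [0.  1.6 6.1] w 16.0 q6 -1.88
 turn [ 0.03  0.   -0.06] shift before turn(cm) [  0.07  -0.02 -16.49] after turn [  0.07  -0.03 -16.49]
```

```bash
python3 -m inch '[{"tx":0,"ty":0,"tz":-3,"ax":0,"ay":0,"az":0,"jaw":0},{"tx":0,"ty":0,"tz":-5,"ax":0,"ay":0,"az":0,"jaw":0},{"tx":0,"ty":0,"tz":-5,"ax":0,"ay":0,"az":0,"jaw":0},{"tx":0,"ty":0,"tz":-5,"ax":0,"ay":0,"az":-4.8,"jaw":0},{"tx":0,"ty":0,"tz":0,"ax":0,"ay":0,"az":0,"jaw":0}]'; python3 g.py 492.2 197.7 200 85.7
```

```text
t: 7.75
ee_pos: [448.8, -214.7, 217.9]
orientation: [2.297, 2.133, 0.004]
ft_force: [0.1, 0.5, -3.6]
width: 15.7
t 7.75 pos [ 448.8 -214.7  217.9] yaw 85.8 tilt 0.4 F [ 0.1  0.5 -3.6] w 15.7 q6 -1.97
 turn [0.37 0.16 0.07] shift before turn(cm) [41.45  1.28  1.68] after turn [41.45  1.24  1.79]
```

```bash
python3 -m inch '[{"tx":4.14,"ty":0.12,"tz":0,"ax":0,"ay":0,"az":0,"jaw":0},{"tx":4.14,"ty":0.12,"tz":0,"ax":0,"ay":0,"az":0,"jaw":0},{"tx":4.14,"ty":0.12,"tz":0,"ax":0,"ay":0,"az":0,"jaw":0},{"tx":4.14,"ty":0.12,"tz":0,"ax":0,"ay":0,"az":0,"jaw":0},{"tx":4.14,"ty":0.12,"tz":0,"ax":0,"ay":0,"az":0,"jaw":0},{"tx":4.14,"ty":0.12,"tz":0,"ax":0,"ay":0,"az":0,"jaw":0},{"tx":4.14,"ty":0.12,"tz":0,"ax":0,"ay":0,"az":0,"jaw":0},{"tx":4.14,"ty":0.12,"tz":0,"ax":0,"ay":0,"az":0,"jaw":0},{"tx":4.14,"ty":0.12,"tz":0,"ax":0,"ay":0,"az":0,"jaw":0},{"tx":4.14,"ty":0.12,"tz":0,"ax":0,"ay":0,"az":0,"jaw":0},{"tx":0,"ty":0,"tz":0,"ax":0,"ay":0,"az":0,"jaw":0},{"tx":0,"ty":0,"tz":0,"ax":0,"ay":0,"az":0,"jaw":0}]'; python3 g.py 492.2 197.7 155 85.7
python3 - <<'E'
from m import *
im,W=cloud('wrist'); save('f.png',im)
H=hsv(im); o=(H[...,0]<18)&(H[...,1]>130)&(H[...,2]>120)&(W[...,2]>140)
for k,s,c in zip(*[list(x)[1:] for x in (lambda r:(range(r[0]),r[2],r[3]))(cv2.connectedComponentsWithStats(o.astype(np.uint8)))]):
    if s[4]>20: print(s,c.round(),)
_,lab=cv2.connectedComponents(o.astype(np.uint8))
for k in range(1,lab.max()+1):
    if (lab==k).sum()>20: print(k,W[lab==k].mean(0).round(1),W[lab==k].min(0).round(),W[lab==k].max(0).round())
E
```

```text
t: 9.25
ee_pos: [488.3, 197.6, 212.9]
orientation: [-2.301, -2.137, 0.005]
ft_force: [-0.2, -0.4, -3.1]
width: 16.1
t 9.25 pos [488.3 197.6 212.9] yaw 85.8 tilt 0.21 F [-0.2 -0.4 -3.1] w 16.1 q6 -1.13
 turn [-0.18  0.1   0.07] shift before turn(cm) [0.05 0.41 5.79] after turn [0.04 0.39 5.79]
[245 140  26  28 647] [258. 153.]
1 [437.  201.7 201.3] [428. 193. 188.] [446. 210. 205.]
```

View pics/f.png

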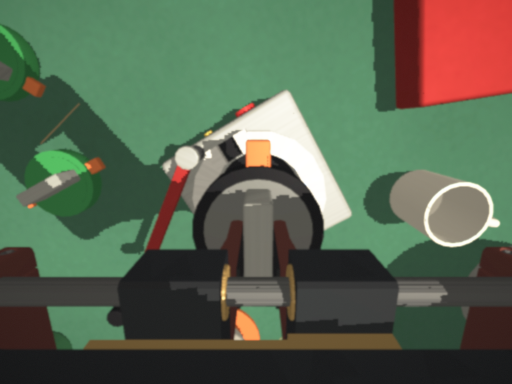

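```bash
python3 -m inch '[{"tx":0,"ty":0.4,"tz":1.8,"ax":0,"ay":0,"az":0,"jaw":0},{"tx":0,"ty":0,"tz":2,"ax":0,"ay":0,"az":0,"jaw":0},{"tx":0,"ty":0,"tz":1.5,"ax":0,"ay":0,"az":0,"jaw":0},{"tx":0,"ty":0,"tz":0.3,"ax":0,"ay":0,"az":0,"jaw":0},{"tx":0,"ty":0,"tz":0,"ax":0,"ay":0,"az":0,"jaw":0},{"tx":0,"ty":0,"tz":0,"ax":0,"ay":0,"az":0,"jaw":0}]'; python3 g.py 492.2 197.7 131 85.7
```

```text
t: 10.05
ee_pos: [494.0, 198.2, 159.3]
orientation: [2.302, 2.137, 0.002]
ft_force: [0.4, 0.4, -3.8]
width: 15.9
t 10.05 pos [494.  198.2 159.3] yaw 85.8 tilt 0.07 F [ 0.4  0.4 -3.8] w 15.9 q6 -1.14
 turn [ 0.06 -0.03  0.05] shift before turn(cm) [-0.06 -0.18  2.83] after turn [-0.06 -0.18  2.83]
```

```bash
python3 -m inch '[{"tx":-0.06,"ty":-0.18,"tz":0.4,"ax":0,"ay":0,"az":0,"jaw":0},{"tx":0,"ty":0,"tz":0.4,"ax":0,"ay":0,"az":0,"jaw":0},{"tx":0,"ty":0,"tz":0.3,"ax":0,"ay":0,"az":0,"jaw":0},{"tx":0,"ty":0,"tz":0.3,"ax":0,"ay":0,"az":0,"jaw":0},{"tx":0,"ty":0,"tz":0,"ax":0,"ay":0,"az":0,"jaw":0}]'; python3 g.py 492.2 197.7 131 85.7
```

```text
t: 10.68
ee_pos: [491.5, 197.5, 144.3]
orientation: [-2.302, -2.137, 0.001]
ft_force: [0.1, 0.3, -2.6]
width: 16.0
t 10.68 pos [491.5 197.5 144.3] yaw 85.8 tilt 0.03 F [ 0.1  0.3 -2.6] w 16.0 q6 -1.14
 turn [-0.03  0.01  0.05] shift before turn(cm) [0.02 0.07 1.33] after turn [0.02 0.07 1.33]
```

```bash
python3 -m inch '[{"tx":0.02,"ty":0.05,"tz":0.2,"ax":0,"ay":0,"az":0,"jaw":0},{"tx":0,"ty":0,"tz":0.2,"ax":0,"ay":0,"az":0,"jaw":0},{"tx":0,"ty":0,"tz":0.2,"ax":0,"ay":0,"az":0,"jaw":0},{"tx":0,"ty":0,"tz":0,"ax":0,"ay":0,"az":0,"jaw":0}]'; python3 g.py 492.2 197.7 131 85.7;python3 -m inch '[{"tx":0,"ty":0,"tz":0.2,"ax":0,"ay":0,"az":0,"jaw":0},{"tx":0,"ty":0,"tz":0.15,"ax":0,"ay":0,"az":0,"jaw":0},{"tx":0,"ty":0,"tz":0,"ax":0,"ay":0,"az":0,"jaw":0}]'; python3 g.py 492.2 197.7 131 85.7
```

```text
t: 11.18
ee_pos: [492.1, 197.7, 138.5]
orientation: [-2.302, -2.138, 0.001]
ft_force: [0.1, 0.4, -2.5]
width: 15.7
t 11.18 pos [492.1 197.7 138.5] yaw 85.8 tilt 0.02 F [ 0.1  0.4 -2.5] w 15.7 q6 -1.14
 turn [-0.02  0.01  0.06] shift before turn(cm) [0.   0.01 0.75] after turn [0.   0.01 0.75]
t: 11.55
ee_pos: [492.1, 197.7, 135.0]
orientation: [-2.302, -2.138, 0.0]
ft_force: [-0.4, -0.3, -3.1]
width: 15.5
t 11.55 pos [492.1 197.7 135. ] yaw 85.8 tilt 0.02 F [-0.4 -0.3 -3.1] w 15.5 q6 -1.14
 turn [-0.02  0.01  0.06] shift before turn(cm) [0.   0.01 0.4 ] after turn [0.   0.01 0.4 ]
```

In the bore (underside at about 100, 10 mm below the rim) without contact. Next, feel for the rim.

```bash
python3 -m inch '[{"tx":0,"ty":0,"tz":0.15,"ax":0,"ay":0,"az":0,"jaw":0},{"tx":0,"ty":0,"tz":0.15,"ax":0,"ay":0,"az":0,"jaw":0},{"tx":0,"ty":0,"tz":0,"ax":0,"ay":0,"az":0,"jaw":0}]';python3 -m inch '[{"tx":0,"ty":0,"tz":0.1,"ax":0,"ay":0,"az":0,"jaw":0},{"tx":0,"ty":0,"tz":0,"ax":0,"ay":0,"az":0,"jaw":0}]'; python3 g.py 492.2 197.7 131 115.7
```

```text
t: 11.92
ee_pos: [492.1, 197.7, 132.0]
orientation: [-2.302, -2.138, 0.0]
ft_force: [0.2, -0.0, -3.4]
width: 15.8
t: 12.18
ee_pos: [492.2, 197.8, 131.2]
orientation: [2.302, 2.138, 0.0]
ft_force: [-0.4, 0.2, -3.5]
width: 15.8
t 12.18 pos [492.2 197.8 131.2] yaw 85.8 tilt 0.01 F [-0.4  0.2 -3.5] w 15.8 q6 -1.14
 turn [ 1.000e-02  0.000e+00 -2.994e+01] shift before turn(cm) [-0.01 -0.    0.02] after turn [-0.   -0.01  0.02]
```

```bash
python3 -m inch '[{"tx":0,"ty":0,"tz":0.1,"ax":0,"ay":0,"az":0,"jaw":0},{"tx":0,"ty":0,"tz":0,"ax":0,"ay":0,"az":0,"jaw":0}]';python3 -m inch '[{"tx":0,"ty":0,"tz":0.05,"ax":0,"ay":0,"az":0,"jaw":0},{"tx":0,"ty":0,"tz":0,"ax":0,"ay":0,"az":0,"jaw":0}]'; python3 g.py 492.2 197.7 131 115.7
```

```text
t: 12.42
ee_pos: [492.3, 197.8, 131.1]
orientation: [2.302, 2.138, 0.0]
ft_force: [-3.6, -0.1, 6.4]
width: 16.0
t: 12.68
ee_pos: [492.3, 197.8, 131.1]
orientation: [2.302, 2.138, 0.001]
ft_force: [-5.6, -2.5, 11.2]
width: 15.8
t 12.68 pos [492.3 197.8 131.1] yaw 85.8 tilt 0.02 F [-5.6 -2.5 11.2] w 15.8 q6 -1.14
 turn [ 2.000e-02 -0.000e+00 -2.994e+01] shift before turn(cm) [-0.01 -0.01  0.01] after turn [-0.   -0.01  0.01]
```

```bash
python3 -m inch '[{"tx":0,"ty":0,"tz":-0.05,"ax":0,"ay":0,"az":0,"jaw":0},{"tx":0,"ty":0,"tz":0,"ax":0,"ay":0,"az":-5,"jaw":0},{"tx":0,"ty":0,"tz":0,"ax":0,"ay":0,"az":-5,"jaw":0},{"tx":0,"ty":0,"tz":0,"ax":0,"ay":0,"az":-5,"jaw":0},{"tx":0,"ty":0,"tz":0,"ax":0,"ay":0,"az":-5,"jaw":0},{"tx":0,"ty":0,"tz":0,"ax":0,"ay":0,"az":-4,"jaw":0},{"tx":0,"ty":0,"tz":0,"ax":0,"ay":0,"az":0,"jaw":0}]'; python3 g.py 492.2 197.7 131 115.7;  python3 -m inch '[{"tx":0,"ty":0,"tz":0,"ax":0,"ay":0,"az":-3,"jaw":0},{"tx":0,"ty":0,"tz":0,"ax":0,"ay":0,"az":-3,"jaw":0},{"tx":0,"ty":0,"tz":0,"ax":0,"ay":0,"az":0,"jaw":0}]'; python3 g.py 492.2 197.7 119 115.7
```

```text
t: 13.55
ee_pos: [493.2, 198.0, 131.1]
orientation: [1.807, 2.568, 0.003]
ft_force: [-0.2, -1.0, 6.6]
width: 15.5
t 13.55 pos [493.2 198.  131.1] yaw 109.7 tilt 0.13 F [-0.2 -1.   6.6] w 15.5 q6 -1.56
 turn [ 0.13  0.01 -5.97] shift before turn(cm) [ 0.   -0.1   0.01] after turn [ 0.01 -0.1   0.01]
t: 13.92
ee_pos: [491.9, 197.6, 129.9]
orientation: [-1.672, -2.659, 0.001]
ft_force: [0.5, 0.1, -3.5]
width: 15.5
t 13.93 pos [491.9 197.6 129.9] yaw 115.7 tilt 0.05 F [ 0.5  0.1 -3.5] w 15.5 q6 -1.66
 turn [-0.04 -0.01 -0.04] shift before turn(cm) [-0.01  0.04  1.09] after turn [-0.01  0.03  1.09]
```

The lugs are over the notches: contact is gone. Now lower.

```bash
python3 -m inch '[{"tx":0,"ty":0.02,"tz":0.15,"ax":0,"ay":0,"az":0,"jaw":0},{"tx":0,"ty":0,"tz":0.15,"ax":0,"ay":0,"az":0,"jaw":0},{"tx":0,"ty":0,"tz":0,"ax":0,"ay":0,"az":0,"jaw":0}]'; python3 -m inch '[{"tx":0,"ty":0,"tz":0.2,"ax":0,"ay":0,"az":0,"jaw":0},{"tx":0,"ty":0,"tz":0.2,"ax":0,"ay":0,"az":0,"jaw":0},{"tx":0,"ty":0,"tz":0.15,"ax":0,"ay":0,"az":0,"jaw":0},{"tx":0,"ty":0,"tz":0,"ax":0,"ay":0,"az":0,"jaw":0}]';  python3 g.py 492.2 197.7 119 115.7
```

```text
t: 14.3
ee_pos: [492.1, 197.8, 126.8]
orientation: [-1.671, -2.66, 0.001]
ft_force: [0.6, 0.1, -3.6]
width: 15.7
t: 14.8
ee_pos: [492.3, 197.8, 121.5]
orientation: [-1.67, -2.66, 0.0]
ft_force: [-0.7, 0.4, -3.7]
width: 15.9
t 14.8 pos [492.3 197.8 121.5] yaw 115.8 tilt 0.02 F [-0.7  0.4 -3.7] w 15.9 q6 -1.66
 turn [-0.02 -0.    0.06] shift before turn(cm) [-0.   -0.01  0.25] after turn [-0.   -0.01  0.25]
```

```bash
python3 -m inch '[{"tx":0,"ty":0,"tz":0.15,"ax":0,"ay":0,"az":0,"jaw":0},{"tx":0,"ty":0,"tz":0,"ax":0,"ay":0,"az":0,"jaw":0}]'; python3 -m inch '[{"tx":0,"ty":0,"tz":0.1,"ax":0,"ay":0,"az":0,"jaw":0},{"tx":0,"ty":0,"tz":0,"ax":0,"ay":0,"az":0,"jaw":0}]';  python3 g.py 492.2 197.7 119 115.7
```

```text
t: 15.05
ee_pos: [492.3, 197.8, 120.1]
orientation: [-1.67, -2.661, 0.0]
ft_force: [0.3, 0.3, -2.8]
width: 16.1
t: 15.3
ee_pos: [492.4, 197.8, 119.2]
orientation: [1.67, 2.661, 0.0]
ft_force: [-0.0, 0.2, -3.1]
width: 16.0
t 15.3 pos [492.4 197.8 119.2] yaw 115.8 tilt 0.0 F [-0.   0.2 -3.1] w 16.0 q6 -1.66
 turn [0.   0.   0.06] shift before turn(cm) [-0.   -0.02  0.02] after turn [-0.   -0.02  0.02]
```

```bash
python3 -m inch '[{"tx":0,"ty":0,"tz":0.05,"ax":0,"ay":0,"az":0,"jaw":0},{"tx":0,"ty":0,"tz":0.05,"ax":0,"ay":0,"az":0,"jaw":0},{"tx":0,"ty":0,"tz":0,"ax":0,"ay":0,"az":0,"jaw":0}]'; python3 g.py 492.2 197.7 119 115.7
```

```text
t: 15.68
ee_pos: [492.4, 197.8, 119.1]
orientation: [1.67, 2.661, 0.0]
ft_force: [-3.7, -2.1, 8.4]
width: 15.4
t 15.68 pos [492.4 197.8 119.1] yaw 115.8 tilt 0.01 F [-3.7 -2.1  8.4] w 15.4 q6 -1.66
 turn [0.01 0.   0.06] shift before turn(cm) [-0.   -0.03  0.01] after turn [-0.   -0.03  0.01]
```

```bash
python3 -m inch '[{"tx":0,"ty":0,"tz":-0.08,"ax":0,"ay":0,"az":0,"jaw":0.2},{"tx":0,"ty":0,"tz":0,"ax":0,"ay":0,"az":0,"jaw":0.4},{"tx":0,"ty":0,"tz":0,"ax":0,"ay":0,"az":0,"jaw":0.5},{"tx":0,"ty":0,"tz":0,"ax":0,"ay":0,"az":0,"jaw":0.5},{"tx":0,"ty":0,"tz":-2,"ax":0,"ay":0,"az":0,"jaw":0.5},{"tx":0,"ty":0,"tz":-4,"ax":0,"ay":0,"az":0,"jaw":0.5},{"tx":0,"ty":0,"tz":-4,"ax":0,"ay":0,"az":8.6,"jaw":0.5},{"tx":0,"ty":0,"tz":0,"ax":0,"ay":0,"az":8.6,"jaw":0.5},{"tx":0,"ty":0,"tz":0,"ax":0,"ay":0,"az":8.6,"jaw":0.5},{"tx":0,"ty":0,"tz":0,"ax":0,"ay":0,"az":0,"jaw":0.5}]'; python3 g.py 580 61 190 90
python3 - <<'E'
from m import *
im,W=cloud('wrist'); H=hsv(im)
holder(im,W-np.array([0,0,84]),(492,198)); save('g.png',im)
E
```

```text
t: 16.92
ee_pos: [492.3, 197.8, 219.0]
orientation: [2.221, 2.222, 0.0]
ft_force: [-0.2, -0.2, 0.2]
width: 43.7
t 16.93 pos [492.3 197.8 219. ] yaw 90.0 tilt 0.0 F [-0.2 -0.2  0.2] w 43.7 q6 -1.21
 turn [ 0.   -0.    0.03] shift before turn(cm) [-13.68   8.76   2.9 ] after turn [-13.68   8.77   2.9 ]
lugs [[539.0, 222.0], [449.0, 169.0]] mid [493.9 195.2] dist 105.0 ang 30.3 z 23.5
bar [492.5 198.1] [60. 16.] ang 25.8 z 61.3
```

View pics/g.png

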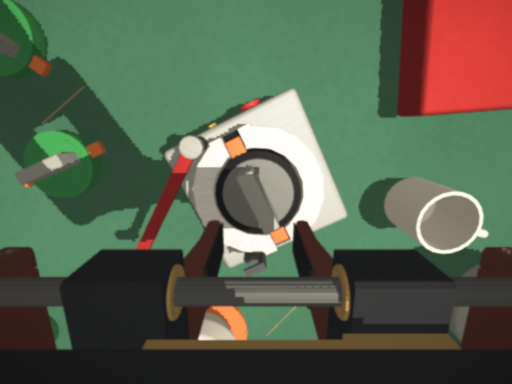

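The view shows the holder level, lugs (236,146) and (280,235) in the notches, and the arm open. Now the knob.

```bash
python3 -m inch '[{"tx":-4.57,"ty":2.92,"tz":0,"ax":0,"ay":0,"az":0,"jaw":0.5},{"tx":-4.57,"ty":2.92,"tz":0,"ax":0,"ay":0,"az":0,"jaw":0.5},{"tx":-4.57,"ty":2.92,"tz":1,"ax":0,"ay":0,"az":0,"jaw":0.5},{"tx":0,"ty":0,"tz":1.9,"ax":0,"ay":0,"az":0,"jaw":0.5},{"tx":0,"ty":0,"tz":0,"ax":0,"ay":0,"az":0,"jaw":0.5},{"tx":0,"ty":0,"tz":0,"ax":0,"ay":0,"az":0,"jaw":0.5}]'; python3 g.py 580 61 142 90
python3 - <<'E'
from m import *
im,W=cloud('wrist'); brewer(im,W,(492,198))
E
```

```text
t: 17.73
ee_pos: [579.8, 61.1, 190.2]
orientation: [-2.22, -2.223, 0.0]
ft_force: [-0.1, -0.6, 0.4]
width: 44.1
t 17.73 pos [579.8  61.1 190.2] yaw 90.1 tilt 0.01 F [-0.1 -0.6  0.4] w 44.1 q6 -1.49
 turn [-0.01 -0.    0.06] shift before turn(cm) [-0.01  0.02  4.82] after turn [-0.01  0.02  4.82]
mouth [493.8 205.1] 16332 cost 112257.9 z 110.2
notch pts 152 ang 35.5
body ((491.580810546875, 197.72715759277344), (158.21755981445312, 159.55316162109375), 25.59901237487793)
arm ang -28.6 mid [501. 105.] z 123.5 ext [-55.  66.]
knob [578.2  61.8 163.1] 541
```

```bash
python3 -m inch '[{"tx":0,"ty":0,"tz":2.4,"ax":0,"ay":0,"az":0,"jaw":0.5},{"tx":0,"ty":0,"tz":2.4,"ax":0,"ay":0,"az":0,"jaw":0.5},{"tx":1.28,"ty":0.1,"tz":0,"ax":0,"ay":0,"az":0,"jaw":0.5},{"tx":1.06,"ty":0.52,"tz":0,"ax":0,"ay":0,"az":0,"jaw":0.5},{"tx":1.06,"ty":0.44,"tz":0,"ax":0,"ay":0,"az":0,"jaw":0.5},{"tx":1.3,"ty":0.4,"tz":0,"ax":0,"ay":0,"az":0,"jaw":0.5},{"tx":1.3,"ty":0.29,"tz":0,"ax":0,"ay":0,"az":0,"jaw":0.5},{"tx":1.34,"ty":0.16,"tz":0,"ax":0,"ay":0,"az":0,"jaw":0.5},{"tx":1.34,"ty":0.08,"tz":0,"ax":0,"ay":0,"az":0,"jaw":0.5},{"tx":1.34,"ty":-0.08,"tz":0,"ax":0,"ay":0,"az":0,"jaw":0.5},{"tx":1.34,"ty":-0.16,"tz":0,"ax":0,"ay":0,"az":0,"jaw":0.5},{"tx":0,"ty":0,"tz":0,"ax":0,"ay":0,"az":0,"jaw":0.5}]'; python3 g.py 597.4 174.9 142 90
python3 - <<'E'
from m import *
im,W=cloud('wrist'); brewer(im,W,(492,198))
E
```

```text
t: 19.27
ee_pos: [597.0, 175.4, 141.9]
orientation: [-2.221, -2.222, 0.0]
ft_force: [0.5, 0.4, -0.1]
width: 43.8
t 19.27 pos [597.  175.4 141.9] yaw 90.0 tilt 0.03 F [ 0.5  0.4 -0.1] w 43.8 q6 -1.31
 turn [-0.03 -0.01  0.02] shift before turn(cm) [-0.05  0.04 -0.01] after turn [-0.05  0.04 -0.01]
mouth [488.6 200.2] 20899 cost 255124.5 z 110.8
notch pts 149 ang 0.6
body ((492.6181640625, 198.30923461914062), (158.09962463378906, 158.4613494873047), 25.81542205810547)
arm ang 10.7 mid [508. 148.] z 123.4 ext [-52.  60.]
knob [590.1 164.4 163.4] 2362
```

```bash
python3 -m inch '[{"tx":1.1,"ty":-0.27,"tz":0,"ax":0,"ay":0,"az":0,"jaw":0.5},{"tx":1.1,"ty":-0.33,"tz":0,"ax":0,"ay":0,"az":0,"jaw":0.5},{"tx":0.6,"ty":-0.22,"tz":0,"ax":0,"ay":0,"az":0,"jaw":0.5},{"tx":0.5,"ty":-0.2,"tz":0,"ax":0,"ay":0,"az":0,"jaw":0.5},{"tx":0,"ty":0,"tz":0,"ax":0,"ay":0,"az":0,"jaw":0.5}]'; python3 -m inch '[{"tx":0.25,"ty":-0.1,"tz":0,"ax":0,"ay":0,"az":0,"jaw":0.5},{"tx":0.15,"ty":-0.05,"tz":0,"ax":0,"ay":0,"az":0,"jaw":0.5},{"tx":0,"ty":0,"tz":0,"ax":0,"ay":0,"az":0,"jaw":0.5}]'
python3 - <<'E'
from m import *
im,W=cloud('wrist'); brewer(im,W,(492,198))
E
```

```text
t: 19.95
ee_pos: [587.0, 207.7, 142.0]
orientation: [-2.222, -2.221, 0.0]
ft_force: [-0.3, 0.2, -0.2]
width: 44.1
t: 20.32
ee_pos: [585.8, 211.3, 142.0]
orientation: [-2.222, -2.22, 0.0]
ft_force: [0.1, 0.4, -0.0]
width: 43.8
mouth [498.  193.4] 22061 cost 259479.0 z 110.4
notch pts 577 ang 21.5
body ((492.3699645996094, 198.58685302734375), (158.0326690673828, 158.73416137695312), 25.690595626831055)
arm ang 24.1 mid [501. 162.] z 123.3 ext [-53.  65.]
knob [579.1 199.4 163.4] 2337
```

Nearly closed; continue to the stop in 2 mm steps.

```bash
python3 -m inch '[{"tx":0.2,"ty":-0.08,"tz":0,"ax":0,"ay":0,"az":0,"jaw":0.5},{"tx":0,"ty":0,"tz":0,"ax":0,"ay":0,"az":0,"jaw":0.5}]'; python3 -m inch '[{"tx":0.15,"ty":-0.05,"tz":0,"ax":0,"ay":0,"az":0,"jaw":0.5},{"tx":0,"ty":0,"tz":0,"ax":0,"ay":0,"az":0,"jaw":0.5}]'; python3 -m inch '[{"tx":0.1,"ty":0,"tz":0,"ax":0,"ay":0,"az":0,"jaw":0.5},{"tx":0,"ty":0,"tz":0,"ax":0,"ay":0,"az":0,"jaw":0.5}]'
python3 - <<'E'
from m import *
im,W=cloud('wrist'); brewer(im,W,(492,198))
E
```

```text
t: 20.62
ee_pos: [585.0, 213.4, 142.0]
orientation: [-2.222, -2.221, -0.0]
ft_force: [0.2, 1.2, -0.9]
width: 44.3
t: 20.88
ee_pos: [584.4, 214.9, 142.0]
orientation: [-2.222, -2.221, 0.0]
ft_force: [-0.1, -0.3, 0.4]
width: 43.8
t: 21.12
ee_pos: [584.2, 215.6, 141.9]
orientation: [-2.222, -2.22, 0.001]
ft_force: [-1.3, -1.5, 0.4]
width: 44.0
mouth [498.  192.7] 22086 cost 249199.0 z 110.3
notch pts 623 ang 16.5
body ((492.5816650390625, 198.6792755126953), (157.77670288085938, 158.69354248046875), 25.584632873535156)
arm ang 25.7 mid [501. 164.] z 123.3 ext [-54.  64.]
knob [577.3 203.6 163.4] 2323
```

```bash
python3 -m inch '[{"tx":0.1,"ty":0,"tz":0,"ax":0,"ay":0,"az":0,"jaw":0.5},{"tx":0,"ty":0,"tz":0,"ax":0,"ay":0,"az":0,"jaw":0.5}]'
```

```text
t: 21.42
ee_pos: [584.2, 215.7, 141.8]
orientation: [2.222, 2.22, -0.003]
ft_force: [-0.1, -6.3, 2.1]
width: 44.3
```

At the end stop (6 N, no further movement). Back off, rise clear and look.

```bash
python3 -m inch '[{"tx":-0.6,"ty":0,"tz":0,"ax":0,"ay":0,"az":0,"jaw":0.5},{"tx":-0.6,"ty":0,"tz":0,"ax":0,"ay":0,"az":0,"jaw":0.5},{"tx":0,"ty":0,"tz":-3,"ax":0,"ay":0,"az":0,"jaw":0.5},{"tx":0,"ty":0,"tz":-5,"ax":0,"ay":0,"az":0,"jaw":0.5},{"tx":0,"ty":0,"tz":-5,"ax":0,"ay":0,"az":0,"jaw":0.5},{"tx":0,"ty":0,"tz":0,"ax":0,"ay":0,"az":0,"jaw":0.5},{"tx":0,"ty":0,"tz":0,"ax":0,"ay":0,"az":0,"jaw":0.5}]'
python3 - <<'E'
from m import *
im,W=cloud('wrist'); brewer(im,W,(492,198)); holder(im,W-np.array([0,0,84]),(492,198))
s,_=cloud('scene'); save('i.png',np.vstack([im,s]),s=0.78)
E
```

```text
t: 22.3
ee_pos: [584.1, 204.6, 271.5]
orientation: [-2.222, -2.22, 0.0]
ft_force: [-0.3, 0.4, -0.6]
width: 43.9
mouth [495.1 193.6] 8480 cost 91289.6 z 110.2
notch pts 253 ang -3.1
body ((492.3070068359375, 198.5650634765625), (158.96885681152344, 158.95384216308594), 25.773242950439453)
arm ang 25.9 mid [509. 167.] z 123.4 ext [-62.  76.]
knob [582.5 203.4 163.2] 269
lugs [[534.0, 192.0], [469.0, 161.0]] mid [501.5 176.6] dist 73.0 ang 25.9 z 38.7
bar [492.6 198.1] [60. 16.] ang 25.8 z 61.4
```

View pics/i.png

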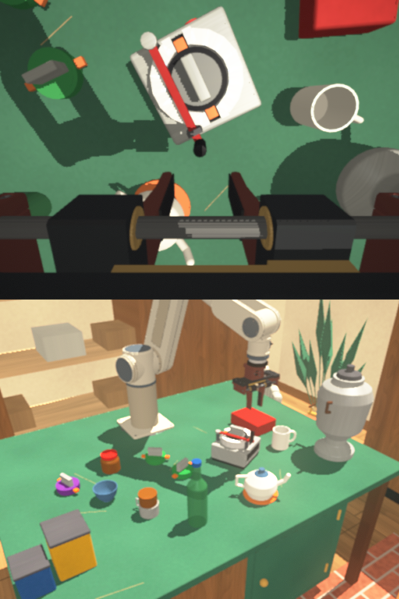

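The arm (170,90) lies across the holder in its catch, with the lugs at (180,45) and (195,115) in the notches. The other things stand as before and the gripper is clear, so I am handing in.

```bash
python3 -c "
from workcell import ctrl; print(ctrl.close_job())"
```

```text
the job is handed in; nothing more can be done
None
```

The tea brewer is ready: the black filter holder is seated in the collar and the red locking arm is shut across it. I handed the job in just after t = 22.3 s.

- **Locking arm, first move:** it started at about 0.81, in the way, so I swung it open to about 0.36 before picking up the holder.
- **Holder:** I set it on the rim about 30° short of the notches and turned it under roughly 10 N. It dropped exactly 12 mm, from 131.1 to 119.1 mm at the tool tip. I stopped there at light contact, about 12 N.
- **Closing:** I pushed the arm by its knob to its end stop, where it held against 6 N without moving further. Then I backed off and lifted the gripper clear.

**Last checks:** The arm reads 25.9° against the brewer's 25.7°. The holder's bar is centred on the mouth at the notch angle (25.8°), with its top at 145.4 mm; 146 mm is fully home. The final picture shows the other things where they were, by eye rather than measured.

**Failed or disagreed:** The first move call was refused for missing keys. In the final picture, my lug and rim-circle fits gave wrong values because the red arm mixed into their pixels, so I went by the bar and body fits instead.

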